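# Lock the turning collar of a carving stand with its index pin

### The arm

A 6-joint arm with a two-finger parallel gripper is mounted at the origin on the work surface. World frame = base frame: x ahead of the robot, y to its left, z up, the work surface at z = 0. Lengths are in mm, angles in rad, forces in N, time in s.
With the tool pointing down it reaches from about 350 to 875 mm from the base axis. Payload 4.2 kg.
Tool frame: the origin (TCP) lies at the very end of the fingers, on their centre line; the grasp point (between the pads) lies 19 mm behind it; z points along the fingers, y is the line along which they close (so a half turn about z gives the same grasp; the last joint's range is limited). The gripper opens to 85 mm and grips with 20 to 120 N. Pads are 22 mm wide; open, the fingers measure 114 mm over their backs; the gripper's body (76 mm by 85 mm) begins 54 mm behind the grasp point. The pads swing forward as they close: fully open they stand 13 mm farther back than shut.
Start: joints at [1.565, 0.385, 0.008, 0, -1.194, -0.259], TCP at [163.541, 603.203, 231.312] pointing down, gripper open.
Joint ranges: [-3.14, 3.14], [-1.21, 2.06], [-1.07, 1.41], [-3.16, 2.05], [-2.99, -0.16], [-3.1, 3.1]. Speed limits (rad/s): [2.79, 2.79, 3.14, 3.14, 3.14, 3.14].

### API

Orientations are given as a unit quaternion [x, y, z, w].
In Python, from bench import arm, optics gives the robot as it stands. The module is installed in compiled form; this text tells all that it offers.
- The arm moves only by the tool step_arm, never from a script. Its argument "motion" is a list of rows, each an object with "dr": the turn, a rotation vector about the tool's x, y, z in units of 8 degrees (1.0 is 8 degrees), a list of three; "slide": the shift along the tool's x, y, z in mm, a list of three; "jaw": the finger opening in mm, from 0 to 85.4. A call has exactly 8 rows; each row is the pose to reach, as a shift and turn from the pose commanded when the call began, along the tool's axes at that moment; what a row does not reach only later rows make up. A row lasts 1/8 s, in which the tool goes at most 62.5 mm and 10.7 degrees, less where a joint would pass 70% of its speed; a pose out of reach is approached as far as the arm can. A call with a gripper value outside its range is refused whole. The fingers move at their own pace and stop on an object; the grip force is fixed at half the most. Time passes only in rows, so rows that repeat a pose let the fingers close, or fill a call up. It gives the time, the measured TCP pose, the force, the opening and the grip force at its end, in the units of the state.
- arm.read_state(): the state, without advancing time (a new reading comes with each control period).
- optics.get_image(name): name is "side" or "top"; returns the picture (480x640x3 uint8, blue, green, red); there is no depth.
- optics.camera_info(name): a dict with "camera_matrix" (3x3 intrinsics, pixels), "k1" (the pictures are not rectified: a ray, as slopes to the right and down, at radius r is drawn at 1 + k1 r^2 times it, then the intrinsics apply), "view" (4x4, takes a point from world to camera coordinates). Camera axes: x right, y up, looking along -z (the intrinsics and any distortion apply to the point x, -y, -z); pixel columns grow to the right and rows downward; lengths in mm; the calibration is good to about 2 mm. A picture is of the moment at which its call begins. camera_info takes no time and is no camera call.
- arm.job_done(): hands the job in; it is judged then, once.
The state is a dict: "clock": time; "joints": joint angles; "joint_vel": joint speeds; "joint_efforts": joint torques, N m; "position": TCP position; "ee_rot": TCP orientation; "contact_force": force on the tool from outside, world axes, zero at the start; "wrist_torque": the same for the moment, N m; "gripper_width": finger opening in mm; "grasp_force": force on a finger pad.
Only numpy, scipy, OpenCV 4.12 (cv2) and the standard library are available. Lean on these libraries where they do the work, as an engineer would, in place of code of your own. Each camera call takes 0.05 s, during which the arm holds its last target. There are 200 camera calls.

### The job

Take the long square-handled index pin from the wooden rack, put it into the hole in the steel collar on the carving stand, and, feeling gently with the pin, turn the collar round on its spindle until the pin drops into the locking hole hidden under the collar near the stand's lug. Push the pin fully home so that its wooden handle sits down on the collar, and let go of it. Press the pin with no more than about 40 N, do not lift the collar off, and leave the other peg, the mallet and the chisel alone.

Things in the scene. Friction and masses are not known exactly. Their poses are not given: they have to be found in the camera images.
- pin_handle (a point): Centre of the index pin's square wooden handle, 16 x 16 mm and 50 mm tall, 25 mm above the handle's flat underside and 61 mm above the pin's tip; x and y are normal to the handle's flats, z up. The pin (60 g) stands in one of the rack's two holes, the handle's underside on the rack's top; a round-knobbed stop peg stands 70 mm away in the other; which is where varies.
- pin_tip (a point): Lower end of the index pin's steel shank, on its axis, z up along the pin. The shank is round, 10 mm in diameter, 36 mm long below the handle, and tapers to 6 mm over its last 4 mm.
- collar_hole (a point): Centre of the upper mouth of the 12 mm hole (1.5 mm chamfer) through the collar, 36 mm from the collar's axis, in a raised block 30 x 30 mm and 14 mm thick. x points outwards from the collar's axis through the hole, z up. At the start it is at least 0.9 rad round from the lug, on either side.
- collar: Loose flat steel ring, 108 mm across, about 0.5 kg, lying on the stand's seat and free to turn without end round the spindle, with 1 mm of sideways play. Flange 8 mm thick, hub (50 mm across) and hole block 14 mm. Origin on its axis at its underside, x towards its hole, z up.
- stand_axis (a point): Point on the stand's spindle axis at the height of the flat hard seat that the collar lies on, 36 mm above the bench; x points to the lug, z up. The stand is fixed: foot 156 mm across and 10 mm high, skirt 116 mm across up to the seat, spindle 28 mm thick ending 14 mm above the seat, level with the hub. With the pin home the tip is 22 mm below this height.
- lug (a point): Top of the stand's lug, an upright block 14 x 10 mm, 40 mm above the bench, 66 mm from the spindle's axis, clear of the collar. It shows roughly where the locking hole is: one 12 mm hole (1.5 mm chamfer) 26 mm deep in the seat, 36 mm from the axis, hidden by the collar, in an unknown direction up to 0.3 rad either side of the lug. It must be felt for with the pin.
- rack: Wooden rack, 46 x 124 mm and 42 mm high, fixed to the bench; origin at the centre of its underside, long in y; two 13 mm holes 39 mm deep at y = -35 and +35 mm.
- stop_peg: The other peg in the rack, a bystander with a round wooden knob 26 mm across and 24 mm high; its origin is its lower tip, 20 mm below the rack's top.
- mallet_head (a point): Centre of the head of a wooden mallet lying on the bench, a bystander: head 70 x 125 x 80 mm, handle towards its own -x, 195 mm long beyond the head.
- chisel_mid (a point): Middle of a wood chisel lying on the bench, a bystander: 225 mm long along its x, 28 mm thick.
Not all that is in view belongs to the job. Leave any red look-alike of the part that bears pin_handle alone. Of the things that look like the collar, the smaller one is meant.

How it is judged (in metres and radians):
On the way, in this order (a step that is already met when the one before it is completed fails the run):
1. the pin stands in the collar's hole, its tip still above or on the seat (horizontal distance between pin_tip and collar_hole below 0.004 m and z of pin_tip in the frame of collar_hole below -0.008 m and z of pin_tip in the frame of stand_axis above -0.003 m), for 0.1 s.
2. the pin has dropped through the collar into the locking hole in the seat (horizontal distance between pin_tip and collar_hole below 0.004 m and z of pin_tip in the frame of stand_axis below -0.008 m), for 0.1 s.
At the end, for the whole second after the job is handed in: The pin stands through the collar's hole (tip within 4 mm of the hole's axis) and in the locking hole, its tip at least 19 mm below the seat (22 mm is home), within 0.12 rad of upright, at rest and released; the collar lies flat on its seat (within 3 mm) round the spindle, at rest (horizontal distance between pin_tip and collar_hole below 0.004 m and z of pin_tip in the frame of stand_axis below -0.019 m and angle between pin_tip's own z axis and vertical below 0.12 rad and z of collar in the frame of stand_axis between -0.003 and 0.003 m and horizontal distance between collar and stand_axis below 0.004 m and linear speed of index_pin below 0.02 m/s and angular speed of collar below 0.1 rad/s and contact force between index_pin and the fingers below 0.3 N); the robot touches nothing.
It fails at once if the pin is pressed on the stand or its seat with more than 45 N (contact force between index_pin and stand above 45 N).
It fails at once if the pin is pressed on the collar with more than 45 N (contact force between index_pin and collar above 45 N).
It fails at once if the collar is lifted more than 10 mm off its seat (z of collar in the frame of stand_axis above 0.01 m).
It fails at once if the stop peg is moved more than 15 mm (distance of stop_peg from where it was at the start of the episode above 0.015 m).
It fails at once if the mallet or the chisel is moved more than 20 mm (distance of any of mallet_head, chisel_mid from where it was at the start of the episode above 0.02 m).
It also fails if it takes over 72 s, if anything falls off the work surface, if the arm or the gripper's body presses on something with over 40 N, if the wrist force passes 120 N, or if a joint passes its speed limit or range.

## Working session

There is one attempt and no reset: what is moved stays moved. The work goes in short steps, Python scripts to look and compute and a tool call to move; the robot and the scene stay as the last step left them, time stands still between calls to the robot, and variables do not carry over. Pictures are saved under pics/ and viewed, at most 10 in all, crops included, and the job is handed in when it is done.

Besides the shell and the picture viewer there is one more tool, called after "Emit:" as name(argument=value, ...), one argument or row to a line, values as JSON. step_arm: Moves the arm, as the interface text tells. Its arguments: {"type":"object","properties":{"motion":{"type":"array","items":{"type":"object","properties":{"dr":{"type":"array","items":{"type":"number"}},"slide":{"type":"array","items":{"type":"number"}},"jaw":{"type":"number"}}}}},"required":["motion"]}

```bash
mkdir -p pics
python3 - <<'E'
from bench import arm, optics
import cv2,numpy as np
for n in("side","top"):
    im=optics.get_image(n); cv2.imwrite(f"pics/{n}0.png",im)
    c=optics.camera_info(n); print(n,np.round(c["camera_matrix"],1).tolist(),c["k1"],np.round(c["view"],3).tolist())
s=arm.read_state(); print({k:np.round(v,3).tolist() for k,v in s.items()})
E
```

```text
side [[495.1, 0.0, 320.0], [0.0, 495.1, 243.6], [0.0, 0.0, 1.0]] 0.002047077424002162 [[-0.974, -0.226, -0.014, 505.151], [0.141, -0.652, 0.745, -163.902], [-0.178, 0.724, 0.666, -925.641], [0.0, 0.0, 0.0, 1.0]]
top [[466.1, 0.0, 317.2], [0.0, 466.1, 235.5], [0.0, 0.0, 1.0]] -0.029985582935623936 [[0.029, -1.0, 0.006, -60.848], [0.985, 0.03, 0.168, -539.403], [-0.168, 0.001, 0.986, -927.817], [0.0, 0.0, 0.0, 1.0]]
{'clock': 0.1, 'joints': [1.565, 0.386, 0.007, -0.0, -1.194, -0.259], 'joint_vel': [0.0, -0.001, 0.003, 0.001, -0.001, -0.001], 'joint_efforts': [-0.001, -39.332, 18.893, 4.198, -0.003, 0.0], 'position': [163.443, 602.717, 230.302], 'ee_rot': [0.991, -0.132, -0.0, 0.001], 'contact_force': [-0.337, 0.075, 0.358], 'wrist_torque': [-0.012, -0.036, 0.053], 'grasp_force': 0.0, 'gripper_width': 84.947}
```

View pics/side0.png

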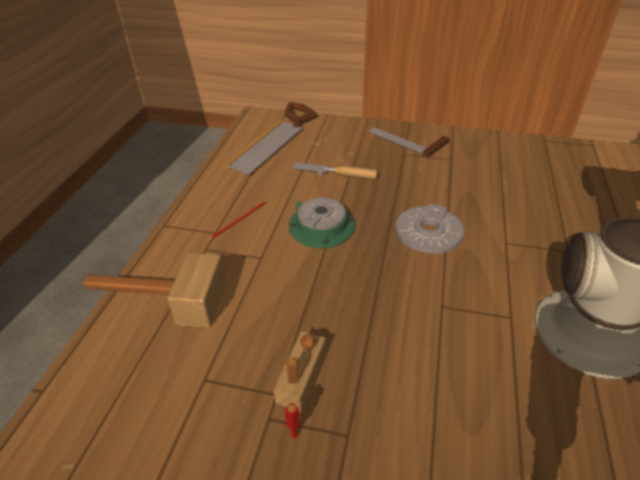

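View pics/top0.png

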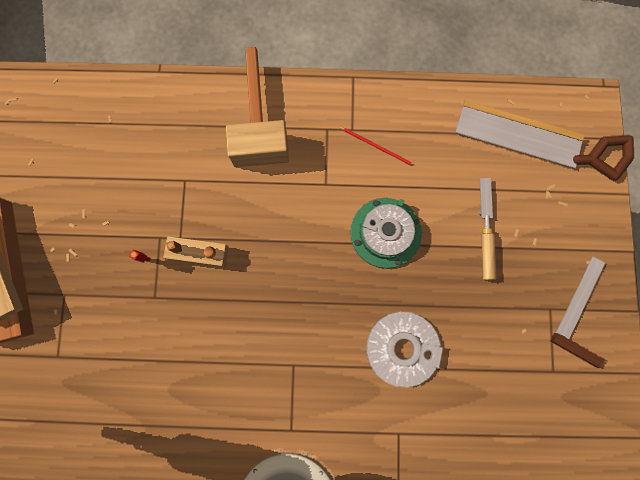

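The side picture shows the square-handled pin at about (293,370) and the round knob at (308,342), with the red look-alike at (292,418). In the top picture the pin is at (173,246), the knob at (209,252), and the stand at (387,232) with the collar hole near (372,223). I'll enlarge the stand and the rack.

Run:
```python
import cv2,numpy as np
t=cv2.imread("pics/top0.png");s=cv2.imread("pics/side0.png")
f=lambda im,x,y,w,h:cv2.resize(im[y:y+h,x:x+w],(400,300),interpolation=cv2.INTER_CUBIC)
o=np.vstack([np.hstack([f(t,340,192,100,75),f(s,272,182,100,75)]),np.hstack([f(t,125,215,120,90),f(s,240,320,120,90)])])
cv2.imwrite("pics/crop.png",o)
```

```text
(no output)
```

View pics/crop.png

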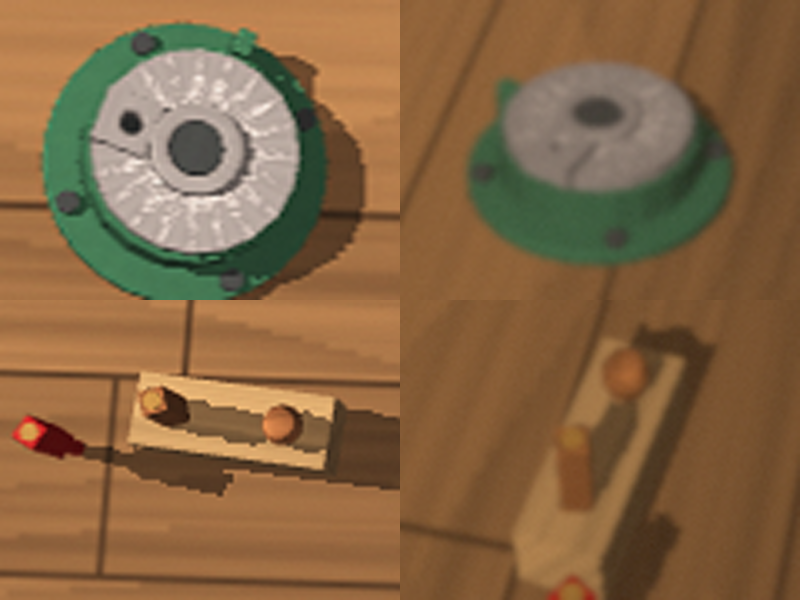

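```bash
cat > h.py <<'E'
import cv2,numpy as np
from bench import arm,optics
def cam(n):
    c=optics.camera_info(n);return np.array(c["camera_matrix"]),c["k1"],np.array(c["view"])
def ray(n,u,v):
    K,k,V=cam(n);d=np.array([(u-K[0,2])/K[0,0],(v-K[1,2])/K[1,1]]);s=d.copy()
    for _ in range(20): s=d/(1+k*(s@s))
    R=V[:3,:3];return -R.T@V[:3,3],R.T@np.array([s[0],-s[1],-1.])
def plane(n,u,v,z):
    o,d=ray(n,u,v);return o+d*(z-o[2])/d[2]
def tri(p,q):
    o,d=ray("top",*p);a,b=ray("side",*q)
    t=np.linalg.lstsq(np.c_[d,-b],a-o,rcond=None)[0]
    P,Q=o+d*t[0],a+b*t[1];return (P+Q)/2,np.linalg.norm(P-Q)
def proj(n,P):
    K,k,V=cam(n);c=V[:3,:3]@np.array(P,float)+V[:3,3];s=np.array([c[0],-c[1]])/-c[2];s=s*(1+k*s@s)
    return K[:2,:2]@s+K[:2,2]
def blobs(m,off,amin=3):
    n,l,st,c=cv2.connectedComponentsWithStats(m.astype(np.uint8)*255)
    return [(int(st[i,4]),*np.round(c[i]+off,2)) for i in range(1,n) if st[i,4]>=amin]
E
python3 - <<'E'
from h import *
t=cv2.imread("pics/top0.png");s=cv2.imread("pics/side0.png")
for n,im,(x,y,w,h) in(("top",t,(345,195,85,75)),("side",s,(282,190,80,60))):
    c=im[y:y+h,x:x+w];H=cv2.cvtColor(c,cv2.COLOR_BGR2HSV)
    dark=(H[...,2]<90)&(H[...,1]<110)
    print(n,"dark",blobs(dark,(x,y),6))
    col=((H[...,1]<60)&(H[...,2]>110)).astype(np.uint8)
    cs=max(cv2.findContours(col,0,2)[0],key=cv2.contourArea);e=cv2.fitEllipse(cv2.convexHull(cs));print(n,"collar ell",np.add(e[0],(x,y)),e[1:],)
    g=(H[...,0]>60)&(H[...,0]<95)&(H[...,1]>90); 
    if n=="top":
        for r in range(0,14): print(r+y,[ (int(i)+x,int(c[r,i,1])) for i in np.where(g[r])[0] if 393<=i+x<=408])
for n,im,(x,y,w,h) in(("top",t,(160,232,70,45)),("side",s,(272,325,60,80))):
    c=im[y:y+h,x:x+w].astype(int)
    print(n); 
    if n=="top":
        for r in range(3,22): print(r+y,[ "%d/%d"%(c[r,i,2],c[r,i,0]) for i in range(4,30)])
print(proj("side",[0,0,0]))
for nm,p,q in(("handle top",(170.6,245),(292.5,361.4)),("knob",(209.3,252.2),(308,341)),("spindle",(388.8,228.7),(321.5,210)),("lug",(401.3,202.5),(299,203))): print(nm,*tri(p,q))
E
```

```text
top dark [(27, np.float64(375.44), np.float64(202.59)), (18, np.float64(407.56), np.float64(207.83)), (226, np.float64(409.12), np.float64(245.0)), (22, np.float64(372.09), np.float64(222.09)), (144, np.float64(388.32), np.float64(228.61)), (28, np.float64(356.68), np.float64(242.11)), (7, np.float64(368.0), np.float64(249.71)), (8, np.float64(412.12), np.float64(248.0)), (23, np.float64(377.39), np.float64(255.57)), (15, np.float64(389.47), np.float64(258.53))]
top collar ell [388.04691315 229.28911972] ((50.535362243652344, 52.66970443725586), 107.87674713134766)
195 []
196 []
197 []
198 []
199 [(393, 124), (394, 122)]
200 [(393, 121), (394, 122), (395, 123), (396, 124), (397, 124), (400, 147), (401, 126), (402, 130)]
201 [(393, 123), (394, 120), (395, 123), (396, 123), (397, 114), (398, 102), (399, 116), (400, 127), (401, 125), (402, 123), (403, 112)]
202 [(393, 124), (394, 122), (395, 124), (396, 124), (397, 115), (398, 123), (399, 142), (400, 122), (401, 123), (402, 130)]
203 [(393, 121), (394, 122), (395, 122), (396, 114), (397, 104), (398, 116), (399, 124), (400, 125), (401, 1
[... 5525 characters left out ...]
3/39', '108/48', '128/62', '128/60', '127/62', '128/60', '131/62', '134/65', '136/64', '139/66', '137/66', '137/65']
253 ['203/98', '209/102', '206/101', '207/102', '206/101', '206/101', '208/102', '209/102', '211/103', '215/106', '219/109', '188/88', '128/60', '122/58', '123/58', '121/56', '125/58', '118/56', '117/55', '119/57', '121/58', '122/58', '123/59', '123/57', '124/58', '126/59']
side
[590.39377943 331.28206187]
handle top [504.90296014 245.61487427  91.36510456] 0.6405065359144836
knob [497.95573261 176.0493727   55.34942018] 0.3552247335039666
spindle [ 559.66166899 -194.20474647   47.59868392] 0.021866840767788713
lug [ 620.25621027 -222.43316367   36.983707  ] 1.4479828665907573
```

Run:
```python
from h import *
t=cv2.imread("pics/top0.png").astype(int)
x,y,w,h=162,238,16,14
c=t[y:y+h,x:x+w];R=c[...,2];B=c[...,0]
m=((R>125)&(B<0.40*R)).astype(np.uint8)
print("\n".join("".join(".#"[v] for v in r) for r in m))
p=np.argwhere(m)[:,::-1].astype(np.float32)+(x,y)
W=np.array([plane("top",u,v,92)[:2] for u,v in p],np.float32)
r=cv2.minAreaRect(W);print("handle",r,W.mean(0),len(W))
sp=plane("top",388.4,228.6,50);ho=plane("top",372.2,222.2,50);lg=plane("top",400.5,202.3,40)
el=plane("top",388.05,229.3,45)
print("knob",plane("top",209.3,252.2,60),"spindle",sp,"hole",ho,"lug",lg,"collar ell",el)
for n,v in(("hole",ho),("lug",lg)):
    d=(v-sp)[:2];print(n,np.hypot(*d),np.arctan2(d[1],d[0]))
print([plane("top",u,v,42)[:2].round(1).tolist() for u,v in((166,237),(225,244.5),(222.5,266),(163.5,258))])
s=arm.read_state();print(s["position"])
```

```text
................
................
................
.........###....
......######....
....########....
.....#######....
.....#######....
.....########...
.....########...
......#####.....
......##........
................
................
handle ((505.2633056640625, 246.19876098632812), (14.455267906188965, 14.329655647277832), 18.516958236694336) [505.33615 246.30644] 54
knob [497.18628641 174.95112184  60.        ] spindle [ 559.37966478 -192.99107649   50.        ] hole [ 571.96886953 -158.98356522   50.        ] lug [ 619.14432799 -220.22296768   40.        ] collar ell [ 558.81640026 -193.03998288   45.        ]
hole 36.26291354830365 1.21625022390953
lug 65.67641027754075 -0.4275442189278835
[[528.8, 272.4], [516.7, 147.4], [471.5, 149.7], [484.4, 273.9]]
[163.44259285 602.71741672 230.30154235]
```

Emit:
step_arm(
  motion=[
    {"dr":[0,0,0.9],"slide":[50,30,0],"jaw":85},
    {"dr":[0,0,1.8],"slide":[100,60,5],"jaw":85},
    {"dr":[0,0,2.7],"slide":[150,90,10],"jaw":80},
    {"dr":[0,0,3.6],"slide":[200,120,20],"jaw":70},
    {"dr":[0,0,4.5],"slide":[250,150,30],"jaw":60},
    {"dr":[0,0,5.4],"slide":[300,180,40],"jaw":60},
    {"dr":[0,0,6.3],"slide":[350,210,50],"jaw":60},
    {"dr":[0,0,7.0],"slide":[400,240,60],"jaw":60},
  ],
)

```text
clock: 1.1
position: [487.7, 265.3, 170.8]
ee_rot: [0.812, -0.583, -0.0, 0.0]
contact_force: [0.2, 0.6, 0.4]
gripper_width: 59.9
grasp_force: 0.0
```

```bash
cat > st.py <<'E'
from h import *
import sys
from scipy.spatial.transform import Rotation as Ro
s=arm.read_state();R=Ro.from_quat(s["ee_rot"])
print("t",round(s["clock"],2),"p",np.round(s["position"],2),"x",R.as_matrix()[:,0].round(3),"z",R.as_matrix()[:,2].round(3),"F",np.round(s["contact_force"],1),"T",np.round(s["wrist_torque"],2),"w",round(s["gripper_width"],1),round(s["grasp_force"],1))
if len(sys.argv)>3:
    g=np.array(sys.argv[1:4],float);print("slide",R.inv().apply(g-s["position"]).round(1))
E
python3 st.py 505 246 120
```

```text
t 1.1 p [487.71 265.3  170.79] x [ 0.32  -0.948  0.   ] z [-0. -0. -1.] F [0.2 0.6 0.4] T [ 0.15 -0.06 -0.01] w 59.9 0.0
slide [ 23.8 -10.2  50.8]
```

Emit:
step_arm(
  motion=[
    {"dr":[0,0,0],"slide":[12,-5,10],"jaw":60},
    {"dr":[0,0,0],"slide":[24,-10,30],"jaw":60},
    {"dr":[0,0,0],"slide":[24,-10,55],"jaw":60},
    {"dr":[0,0,0],"slide":[24,-10,85],"jaw":60},
    {"dr":[0,0,0],"slide":[24,-10,116],"jaw":60},
    {"dr":[0,0,0],"slide":[24,-10,116],"jaw":40},
    {"dr":[0,0,0],"slide":[24,-10,116],"jaw":25},
    {"dr":[0,0,0],"slide":[24,-10,116],"jaw":24},
  ],
)

```text
clock: 2.1
position: [504.7, 248.2, 56.8]
ee_rot: [0.813, -0.582, 0.0, -0.001]
contact_force: [0.1, -0.8, 0.3]
gripper_width: 23.7
grasp_force: 0.0
```

```bash
python3 - <<'E'
from h import *
for n,(x,y,w,h) in(("top",(130,205,100,75)),("side",(240,310,100,75))):
    im=optics.get_image(n);o=cv2.resize(im[y:y+h,x:x+w],(400,300),interpolation=cv2.INTER_CUBIC)
    A=o if n=="top" else np.hstack([A,o])
cv2.imwrite("pics/g1.png",A)
E
python3 st.py 505 246 54
```

```text
t 2.2 p [504.5  247.95  56.57] x [ 0.323 -0.946 -0.001] z [ 0.002  0.002 -1.   ] F [-0.2 -1.8 -0. ] T [-0.03 -0.02 -0.03] w 23.8 0.0
slide [2.  0.2 2.6]
```

View pics/g1.png

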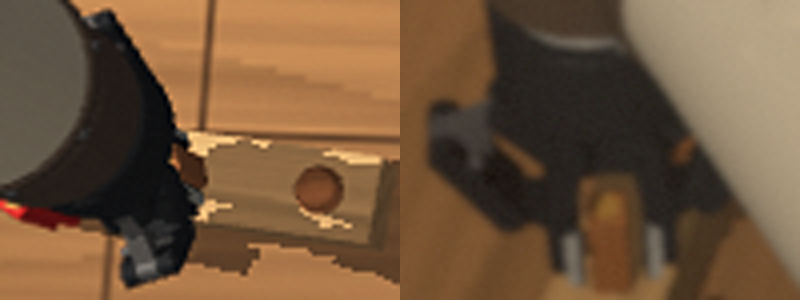

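The handle stands centred between the two pads, at about (610,235) in the crop. Closing and lifting.

Emit:
step_arm(
  motion=[
    {"dr":[0,0,0],"slide":[2,0,2],"jaw":20},
    {"dr":[0,0,0],"slide":[2,0,2],"jaw":10},
    {"dr":[0,0,0],"slide":[2,0,2],"jaw":10},
    {"dr":[0,0,0],"slide":[2,0,2],"jaw":10},
    {"dr":[0,0,0],"slide":[2,0,-8],"jaw":10},
    {"dr":[0,0,0],"slide":[2,0,-23],"jaw":10},
    {"dr":[0,0,0],"slide":[2,0,-43],"jaw":10},
    {"dr":[0,0,0],"slide":[2,0,-73],"jaw":10},
  ],
)

```text
clock: 3.2
position: [502.8, 244.3, 128.6]
ee_rot: [0.813, -0.582, -0.001, 0.002]
contact_force: [-0.1, 0.4, -0.4]
gripper_width: 15.2
grasp_force: 59.3
```

```bash
python3 st.py 572 -159 140
```

```text
t 3.2 p [502.79 244.34 128.61] x [ 0.322 -0.947  0.001] z [-0.005 -0.003 -1.   ] F [-0.1  0.4 -0.4] T [ 0.02 -0.05  0.05] w 15.2 59.3
slide [404.1  64.5 -10.6]
```

Emit:
step_arm(
  motion=[
    {"dr":[0,0,0],"slide":[40,6,-10],"jaw":10},
    {"dr":[0,0,0],"slide":[98,15,-10],"jaw":10},
    {"dr":[0,0,0],"slide":[156,25,-10],"jaw":10},
    {"dr":[0,0,0],"slide":[214,34,-10],"jaw":10},
    {"dr":[0,0,0],"slide":[272,43,-10],"jaw":10},
    {"dr":[0,0,0],"slide":[330,52,-10],"jaw":10},
    {"dr":[0,0,0],"slide":[380,61,-10],"jaw":10},
    {"dr":[0,0,0],"slide":[404,64,-10],"jaw":10},
  ],
)

```text
clock: 4.2
position: [572.8, -159.8, 138.6]
ee_rot: [0.812, -0.583, -0.001, 0.001]
contact_force: [-0.7, 0.1, -0.4]
gripper_width: 15.3
grasp_force: 59.4
```

Emit:
step_arm(
  motion=[
    {"dr":[0,0,0],"slide":[0,0,5],"jaw":10},
    {"dr":[0,0,0],"slide":[0,0,10],"jaw":10},
    {"dr":[0,0,0],"slide":[0,0,15],"jaw":10},
    {"dr":[0,0,0],"slide":[0,0,20],"jaw":10},
    {"dr":[0,0,0],"slide":[0,0,20],"jaw":10},
    {"dr":[0,0,0],"slide":[0,0,20],"jaw":10},
    {"dr":[0,0,0],"slide":[0,0,20],"jaw":10},
    {"dr":[0,0,0],"slide":[0,0,20],"jaw":10},
  ],
)

```text
clock: 5.2
position: [574.5, -157.6, 118.5]
ee_rot: [0.813, -0.582, 0.0, -0.0]
contact_force: [-0.3, 0.2, -0.7]
gripper_width: 14.9
grasp_force: 59.4
```

```bash
python3 st.py 572 -159 115
python3 - <<'E'
from h import *
P=np.array(arm.read_state()["position"]);tip=P-[0,0,48]
for n in("top","side"):
    print(n,"tip",proj(n,tip).round(1),"hole",proj(n,[572,-159,50]).round(1))
    im=optics.get_image(n);x,y=(322,185) if n=="top" else (272,160)
    o=cv2.resize(im[y:y+75,x:x+100],(400,300),interpolation=cv2.INTER_CUBIC)
    A=o if n=="top" else np.hstack([A,o])
cv2.imwrite("pics/g2.png",A)
E
```

```text
t 5.2 p [ 574.52 -157.58  118.5 ] x [ 0.323 -0.947  0.   ] z [ 0. -0. -1.] F [-0.3  0.2 -0.7] T [-0.02  0.03  0.01] w 14.9 59.4
slide [0.5 2.8 3.5]
top tip [372.8 219. ] hole [372.2 222.2]
side tip [311.1 210.9] hole [312.6 217.9]
```

View pics/g2.png

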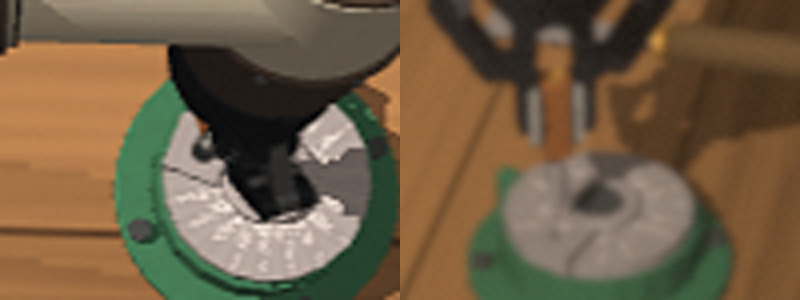

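The pin hangs upright over the collar hole: in the side crop the handle's underside is near (563,158) and the shank runs down from there. I'll measure the handle axis against the commanded TCP.

Run:
```python
from h import *
ps=[arm.read_state()["position"]];im=optics.get_image("side").astype(int);ps.append(arm.read_state()["position"]);print(np.round(ps,2))
P=np.mean(ps,0)
for z in(106,110,114): print("z",z,proj("side",[P[0],P[1],z]).round(1))
for r in range(182,214,2):
    print(r,[ "%d/%d"%(im[r,i,2],im[r,i,0]) for i in range(303,326)])
```

```text
[[ 574.48 -157.6   118.42]
 [ 574.46 -157.6   118.39]]
z 106 [310.7 198. ]
z 110 [310.7 196.5]
z 114 [310.6 195. ]
182 ['57/47', '80/65', '97/77', '103/73', '113/56', '131/46', '140/47', '139/43', '136/43', '135/45', '128/47', '115/60', '116/84', '121/99', '108/89', '80/65', '60/39', '76/37', '109/47', '127/54', '122/50', '108/46', '91/36']
184 ['78/64', '109/89', '125/102', '117/92', '102/63', '113/45', '127/45', '131/45', '132/43', '131/43', '125/44', '116/61', '119/89', '128/105', '115/95', '86/71', '66/47', '82/44', '113/51', '129/52', '127/52', '109/45', '92/37']
186 ['75/61', '108/87', '126/104', '118/93', '103/65', '111/46', '125/42', '131/43', '131/43', '132/45', '126/46', '115/59', '116/84', '127/105', '117/96', '86/72', '62/46', '79/44', '110/49', '129/52', '128/52', '111/46', '93/38']
188 ['73/59', '106/86', '127/104', '119/94', '105/70', '111/47', '126/43', '132/43', '131/42', '129/42', '125/45', '113/55', '110/78', '119/96', '113/93', '83/68', '62/48', '78/45', '111/50', '133/56', '137/56', '124/51', '105/44']
190 ['73/59', '108/88', '126/103', '120/96', '104/72', '105/4
[... 2078 characters left out ...]
8 ['152/122', '155/126', '160/129', '158/128', '155/126', '149/121', '145/117', '140/113', '134/108', '122/99', '115/93', '114/93', '109/88', '90/73', '70/58', '56/43', '54/43', '55/44', '61/51', '67/57', '71/59', '76/63', '88/74']
210 ['148/119', '153/123', '155/127', '156/125', '156/126', '152/123', '146/117', '139/112', '130/106', '124/100', '117/94', '107/86', '87/71', '62/49', '51/41', '48/39', '55/45', '61/53', '68/57', '72/62', '70/61', '72/63', '73/63']
212 ['144/115', '148/119', '148/119', '146/118', '147/119', '148/119', '145/118', '139/113', '130/105', '134/107', '128/104', '116/94', '99/80', '88/69', '80/63', '74/60', '75/62', '74/61', '74/62', '75/64', '76/65', '85/70', '93/75']
```

Run:
```python
from h import *
s=cv2.imread("pics/side0.png").astype(int)
print("spindle side",plane("side",321,209.64,50), "pred",proj("side",[559.4,-193,50]))
for u in(310,311,312): print(plane("side",u,218.7,50))
for r in range(213,225): print(r,[int(v) for v in s[r,303:320].sum(1)//3])
```

```text
spindle side [ 560.37021975 -192.27174211   50.        ] pred [321.48526215 209.50272489]
[ 577.02661183 -155.05941136   50.        ]
[ 574.83824986 -155.52806465   50.        ]
[ 572.65008514 -155.9966742    50.        ]
213 [123, 125, 128, 125, 128, 126, 125, 121, 120, 118, 121, 119, 115, 109, 99, 92, 85]
214 [127, 129, 128, 126, 124, 125, 122, 121, 120, 122, 123, 122, 120, 118, 115, 113, 109]
215 [130, 133, 133, 128, 125, 122, 121, 121, 124, 129, 129, 127, 122, 123, 120, 122, 124]
216 [128, 129, 129, 127, 123, 122, 119, 122, 128, 136, 134, 128, 124, 122, 121, 125, 127]
217 [124, 125, 124, 122, 121, 119, 117, 113, 119, 127, 130, 125, 124, 122, 121, 120, 118]
218 [122, 122, 119, 120, 121, 118, 110, 104, 109, 118, 121, 121, 117, 119, 118, 115, 108]
219 [119, 120, 120, 120, 120, 119, 113, 105, 109, 116, 120, 120, 119, 118, 115, 108, 101]
220 [119, 118, 118, 120, 119, 119, 118, 115, 116, 118, 121, 121, 119, 115, 108, 99, 102]
221 [118, 119, 120, 120, 118, 118, 120, 119, 119, 119, 119, 120, 116, 108, 100, 101, 108]
222 [116, 120, 121, 120, 121, 120, 121, 120, 120, 120, 120, 114, 108, 101, 100, 105, 116]
223 [113, 121, 121, 121, 122, 123, 122, 120, 120, 119, 116, 108, 98, 99, 106, 114, 120]
224 [105, 114, 120, 120, 121, 121, 121, 122, 122, 117, 110, 100, 98, 104, 114, 118, 122]
```

Emit:
step_arm(
  motion=[
    {"dr":[0,0,0],"slide":[0,2,5],"jaw":10},
    {"dr":[0,0,0],"slide":[0,2,10],"jaw":10},
    {"dr":[0,0,0],"slide":[0,2,14],"jaw":10},
    {"dr":[0,0,0],"slide":[0,2,17],"jaw":10},
    {"dr":[0,0,0],"slide":[0,2,19],"jaw":10},
    {"dr":[0,0,0],"slide":[0,2,20],"jaw":10},
    {"dr":[0,0,0],"slide":[0,2,21],"jaw":10},
    {"dr":[0,0,0],"slide":[0,2,22],"jaw":10},
  ],
)

```text
clock: 6.35
position: [572.6, -158.2, 96.4]
ee_rot: [0.813, -0.582, 0.0, -0.0]
contact_force: [-0.6, -0.3, -1.6]
gripper_width: 15.2
grasp_force: 59.4
```

```bash
python3 st.py 572.5 -158.5 85
```

```text
t 6.35 p [ 572.63 -158.2    96.39] x [ 0.323 -0.946  0.   ] z [ 0. -0. -1.] F [-0.6 -0.3 -1.6] T [-0.03 -0.03 -0.04] w 15.2 59.4
slide [ 0.2  0.2 11.4]
```

Emit:
step_arm(
  motion=[
    {"dr":[0,0,0],"slide":[0,0,1],"jaw":10},
    {"dr":[0,0,0],"slide":[0,0,1.5],"jaw":10},
    {"dr":[0,0,0],"slide":[0,0,2],"jaw":10},
    {"dr":[0,0,0],"slide":[0,0,2.5],"jaw":10},
    {"dr":[0,0,0],"slide":[0,0,3],"jaw":10},
    {"dr":[0,0,0],"slide":[0,0,3.5],"jaw":10},
    {"dr":[0,0,0],"slide":[0,0,4],"jaw":10},
    {"dr":[0,0,0],"slide":[0,0,4],"jaw":10},
  ],
)

```text
clock: 7.35
position: [572.8, -158.5, 92.4]
ee_rot: [0.813, -0.582, 0.0, 0.0]
contact_force: [0.4, -3.0, 1.7]
gripper_width: 15.2
grasp_force: 59.5
```

```bash
python3 st.py 572.5 -158.5 85
```

```text
t 7.35 p [ 572.78 -158.53   92.43] x [ 0.323 -0.946  0.001] z [ 0.001 -0.    -1.   ] F [ 0.4 -3.   1.7] T [-1.2  -0.19  0.02] w 15.2 59.5
slide [-0.1  0.3  7.4]
```

Emit:
step_arm(
  motion=[
    {"dr":[0,0,0],"slide":[1,0,0],"jaw":10},
    {"dr":[0,0,0],"slide":[1,0,0.5],"jaw":10},
    {"dr":[0,0,0],"slide":[1,0,1],"jaw":10},
    {"dr":[0,0,0],"slide":[1,0,1.5],"jaw":10},
    {"dr":[0,0,0],"slide":[1,0,2],"jaw":10},
    {"dr":[0,0,0],"slide":[1,0,2.5],"jaw":10},
    {"dr":[0,0,0],"slide":[1,0,3],"jaw":10},
    {"dr":[0,0,0],"slide":[1,0,3],"jaw":10},
  ],
)

```text
clock: 8.35
position: [572.8, -159.0, 89.2]
ee_rot: [0.813, -0.582, -0.0, 0.0]
contact_force: [-0.5, -0.1, -1.7]
gripper_width: 15.0
grasp_force: 59.4
```

```bash
python3 st.py 572.5 -158.5 85
```

```text
t 8.35 p [ 572.76 -159.02   89.15] x [ 0.323 -0.947 -0.   ] z [-0.  0. -1.] F [-0.5 -0.1 -1.7] T [-0.14 -0.09 -0.02] w 15.0 59.4
slide [-0.6  0.1  4.2]
```

Emit:
step_arm(
  motion=[
    {"dr":[0,0,0],"slide":[0.3,0,1],"jaw":10},
    {"dr":[0,0,0],"slide":[0.3,0,2],"jaw":10},
    {"dr":[0,0,0],"slide":[0.3,0,2.5],"jaw":10},
    {"dr":[0,0,0],"slide":[0.3,0,3],"jaw":10},
    {"dr":[0,0,0],"slide":[0.3,0,3.5],"jaw":10},
    {"dr":[0,0,0],"slide":[0.3,0,4],"jaw":10},
    {"dr":[0,0,0],"slide":[0.3,0,4],"jaw":10},
    {"dr":[0,0,0],"slide":[0.3,0,4],"jaw":10},
  ],
)

```text
clock: 9.35
position: [573.0, -159.4, 85.4]
ee_rot: [0.813, -0.582, 0.0, -0.0]
contact_force: [-0.3, -0.0, -0.6]
gripper_width: 14.7
grasp_force: 59.4
```

```bash
python3 st.py 572.5 -158.5 84
```

```text
t 9.35 p [ 572.99 -159.42   85.35] x [ 0.323 -0.946  0.   ] z [ 0. -0. -1.] F [-0.3 -0.  -0.6] T [-0.01  0.03  0.04] w 14.7 59.4
slide [-1.   0.2  1.4]
```

```bash
cat > arc.py <<'E'
# arc.py a0 a1 : 8 waypoints from the measured pose along the circle
import sys
from h import *
from scipy.spatial.transform import Rotation as Ro
C=np.array([559.9,-192.6]);s=arm.read_state();P=s["position"];R=Ro.from_quat(s["ee_rot"])
d=np.array(P[:2])-C;print("r",np.hypot(*d),"ang",np.arctan2(d[1],d[0]))
for a in np.linspace(float(sys.argv[1]),float(sys.argv[2]),9)[1:]:
    g=np.array([*(C+36*np.array([np.cos(a),np.sin(a)])),P[2]])
    print(round(a,3),R.inv().apply(g-P).round(1)[:2])
E
python3 arc.py 1.2 0.0
```

```text
r 35.67042332264052 ang 1.1951856085086716
1.05 [ 3.4 -3.9]
0.9 [ 7.7 -7.2]
0.75 [12.5 -9.8]
0.6 [ 17.5 -11.6]
0.45 [ 22.8 -12.6]
0.3 [ 28.2 -12.9]
0.15 [ 33.6 -12.3]
0.0 [ 38.8 -11. ]
```

Emit:
step_arm(
  motion=[
    {"dr":[0,0,0],"slide":[3.4,-3.9,0],"jaw":10},
    {"dr":[0,0,0],"slide":[7.7,-7.2,0],"jaw":10},
    {"dr":[0,0,0],"slide":[12.5,-9.8,0],"jaw":10},
    {"dr":[0,0,0],"slide":[17.5,-11.6,0],"jaw":10},
    {"dr":[0,0,0],"slide":[22.8,-12.6,0],"jaw":10},
    {"dr":[0,0,0],"slide":[28.2,-12.9,0],"jaw":10},
    {"dr":[0,0,0],"slide":[33.6,-12.3,0],"jaw":10},
    {"dr":[0,0,0],"slide":[38.8,-11.0,0],"jaw":10},
  ],
)

```text
clock: 10.35
position: [596.3, -192.8, 85.3]
ee_rot: [0.813, -0.582, 0.0, -0.0]
contact_force: [-1.3, 4.0, -1.5]
gripper_width: 14.8
grasp_force: 59.2
```

```bash
python3 arc.py 0 -0.2; python3 st.py
```

```text
r 36.43473650044102 ang -0.0052383168947883404
-0.025 [0.5 0.7]
-0.05 [1.4 1. ]
-0.075 [2.2 1.3]
-0.1 [3.  1.7]
-0.125 [3.8 2.1]
-0.15 [4.6 2.5]
-0.175 [5.4 2.9]
-0.2 [6.2 3.3]
t 10.35 p [ 596.33 -192.79   85.34] x [ 0.323 -0.946  0.   ] z [ 0.001  0.    -1.   ] F [-1.3  4.  -1.5] T [ 1.42  0.38 -0.05] w 14.8 59.2
```

Emit:
step_arm(
  motion=[
    {"dr":[0,0,0],"slide":[0,0,0.5],"jaw":10},
    {"dr":[0,0,0],"slide":[0,0,1],"jaw":10},
    {"dr":[0,0,0],"slide":[0,0,1.3],"jaw":10},
    {"dr":[0,0,0],"slide":[0,0,1.6],"jaw":10},
    {"dr":[0,0,0],"slide":[0,0,1.8],"jaw":10},
    {"dr":[0,0,0],"slide":[0,0,2],"jaw":10},
    {"dr":[0,0,0],"slide":[0,0,2],"jaw":10},
    {"dr":[0,0,0],"slide":[0,0,2],"jaw":10},
  ],
)

```text
clock: 11.35
position: [596.2, -192.7, 83.7]
ee_rot: [0.813, -0.582, 0.0, -0.0]
contact_force: [0.3, 0.6, 2.2]
gripper_width: 15.1
grasp_force: 59.4
```

Emit:
step_arm(
  motion=[
    {"dr":[0,0,0],"slide":[0.6,0.3,0.2],"jaw":10},
    {"dr":[0,0,0],"slide":[1.3,0.7,0.4],"jaw":10},
    {"dr":[0,0,0],"slide":[1.9,1.0,0.6],"jaw":10},
    {"dr":[0,0,0],"slide":[2.5,1.4,0.6],"jaw":10},
    {"dr":[0,0,0],"slide":[3.0,1.7,0.6],"jaw":10},
    {"dr":[0,0,0],"slide":[3.5,1.9,0.6],"jaw":10},
    {"dr":[0,0,0],"slide":[4.0,2.1,0.6],"jaw":10},
    {"dr":[0,0,0],"slide":[4.6,2.5,0.6],"jaw":10},
  ],
)

```text
clock: 12.35
position: [596.0, -195.5, 83.6]
ee_rot: [0.813, -0.582, 0.0, -0.002]
contact_force: [-0.4, 7.9, 7.0]
gripper_width: 15.3
grasp_force: 60.3
```

```bash
python3 arc.py -0.15 -0.25; python3 st.py
```

```text
r 36.22453734688572 ang -0.07986603504263842
-0.162 [2.6 1.5]
-0.175 [3.  1.7]
-0.188 [3.4 1.9]
-0.2 [3.8 2.2]
-0.212 [4.2 2.4]
-0.225 [4.5 2.6]
-0.238 [4.9 2.9]
-0.25 [5.3 3.1]
t 12.35 p [ 596.01 -195.49   83.6 ] x [ 0.323 -0.946 -0.002] z [ 0.002  0.003 -1.   ] F [-0.4  7.9  7. ] T [2.99 0.05 0.03] w 15.3 60.3
```

Emit:
step_arm(
  motion=[
    {"dr":[0,0,0],"slide":[0.4,0.2,0],"jaw":10},
    {"dr":[0,0,0],"slide":[0.8,0.5,0],"jaw":10},
    {"dr":[0,0,0],"slide":[1.2,0.7,0],"jaw":10},
    {"dr":[0,0,0],"slide":[1.6,0.9,0],"jaw":10},
    {"dr":[0,0,0],"slide":[2.0,1.1,0],"jaw":10},
    {"dr":[0,0,0],"slide":[2.4,1.4,0],"jaw":10},
    {"dr":[0,0,0],"slide":[2.8,1.6,0],"jaw":10},
    {"dr":[0,0,0],"slide":[3.1,1.8,0],"jaw":10},
  ],
)

```text
clock: 13.35
position: [595.6, -199.1, 83.6]
ee_rot: [0.813, -0.582, 0.001, -0.002]
contact_force: [-0.3, 8.0, 6.6]
gripper_width: 15.6
grasp_force: 60.2
```

```bash
python3 arc.py -0.25 -0.35; python3 st.py
```

```text
r 36.29624472133118 ang -0.17933924765047546
-0.262 [2.4 1.8]
-0.275 [2.8 2.1]
-0.288 [3.1 2.3]
-0.3 [3.5 2.6]
-0.312 [3.9 2.9]
-0.325 [4.2 3.1]
-0.337 [4.6 3.4]
-0.35 [4.9 3.7]
t 13.35 p [ 595.61 -199.07   83.56] x [ 0.323 -0.946 -0.001] z [ 0.003  0.002 -1.   ] F [-0.3  8.   6.6] T [ 2.88 -0.07 -0.01] w 15.6 60.2
```

Moving steadily with the pin on the seat; continuing.

Emit:
step_arm(
  motion=[
    {"dr":[0,0,0],"slide":[0.4,0.3,0],"jaw":10},
    {"dr":[0,0,0],"slide":[0.8,0.5,0],"jaw":10},
    {"dr":[0,0,0],"slide":[1.1,0.8,0],"jaw":10},
    {"dr":[0,0,0],"slide":[1.5,1.0,0],"jaw":10},
    {"dr":[0,0,0],"slide":[1.9,1.3,0],"jaw":10},
    {"dr":[0,0,0],"slide":[2.2,1.6,0],"jaw":10},
    {"dr":[0,0,0],"slide":[2.6,1.8,0],"jaw":10},
    {"dr":[0,0,0],"slide":[2.9,2.1,0],"jaw":10},
  ],
)

```text
clock: 14.35
position: [594.7, -203.0, 83.1]
ee_rot: [0.813, -0.582, 0.001, -0.002]
contact_force: [1.5, 5.3, 2.4]
gripper_width: 15.6
grasp_force: 59.8
```

```bash
python3 arc.py -0.35 -0.45; python3 st.py
```

```text
r 36.326615719913626 ang -0.28909823637420595
-0.362 [1.9 1.9]
-0.375 [2.3 2.2]
-0.388 [2.6 2.5]
-0.4 [2.9 2.8]
-0.412 [3.3 3.1]
-0.425 [3.6 3.4]
-0.438 [3.9 3.7]
-0.45 [4.2 4. ]
t 14.35 p [ 594.72 -202.96   83.11] x [ 0.323 -0.946 -0.001] z [ 0.003  0.002 -1.   ] F [1.5 5.3 2.4] T [ 1.72 -0.48 -0.01] w 15.6 59.8
```

The force and z have just dropped (83.6 to 83.1), so the tip is probably entering the chamfer. Advancing slightly while pressing down.

Emit:
step_arm(
  motion=[
    {"dr":[0,0,0],"slide":[0.2,0.2,0.2],"jaw":10},
    {"dr":[0,0,0],"slide":[0.4,0.4,0.4],"jaw":10},
    {"dr":[0,0,0],"slide":[0.6,0.6,0.6],"jaw":10},
    {"dr":[0,0,0],"slide":[0.8,0.8,0.8],"jaw":10},
    {"dr":[0,0,0],"slide":[0.9,0.9,1.0],"jaw":10},
    {"dr":[0,0,0],"slide":[1.0,1.0,1.2],"jaw":10},
    {"dr":[0,0,0],"slide":[1.0,1.0,1.4],"jaw":10},
    {"dr":[0,0,0],"slide":[1.0,1.0,1.5],"jaw":10},
  ],
)

```text
clock: 15.35
position: [594.4, -204.4, 81.5]
ee_rot: [0.813, -0.582, 0.001, -0.002]
contact_force: [2.0, 5.8, 2.3]
gripper_width: 14.9
grasp_force: 59.7
```

```bash
python3 arc.py -0.38 -0.48; python3 st.py
```

```text
r 36.408646153462705 ang -0.32913524814063316
-0.392 [1.5 1.8]
-0.405 [1.8 2.1]
-0.418 [2.2 2.4]
-0.43 [2.5 2.7]
-0.442 [2.8 3. ]
-0.455 [3.2 3.3]
-0.467 [3.5 3.6]
-0.48 [3.8 4. ]
t 15.35 p [ 594.35 -204.37   81.51] x [ 0.323 -0.946 -0.   ] z [ 0.004  0.002 -1.   ] F [2.  5.8 2.3] T [ 1.97 -0.67 -0.01] w 14.9 59.7
```

Found: the tip is 2 mm below the seat with little force. Easing down further.

Emit:
step_arm(
  motion=[
    {"dr":[0,0,0],"slide":[0.2,0.2,0.5],"jaw":10},
    {"dr":[0,0,0],"slide":[0.3,0.3,1.0],"jaw":10},
    {"dr":[0,0,0],"slide":[0.3,0.3,1.5],"jaw":10},
    {"dr":[0,0,0],"slide":[0.3,0.3,2.0],"jaw":10},
    {"dr":[0,0,0],"slide":[0.3,0.3,2.5],"jaw":10},
    {"dr":[0,0,0],"slide":[0.3,0.3,3.0],"jaw":10},
    {"dr":[0,0,0],"slide":[0.3,0.3,3.0],"jaw":10},
    {"dr":[0,0,0],"slide":[0.3,0.3,3.0],"jaw":10},
  ],
)

```text
clock: 16.35
position: [594.2, -204.9, 78.6]
ee_rot: [0.813, -0.582, 0.001, -0.002]
contact_force: [2.2, 5.0, 2.7]
gripper_width: 15.4
grasp_force: 59.8
```

```bash
python3 arc.py -0.38 -0.48|head -1; python3 st.py
```

```text
r 36.4686870325085 ang -0.3426322088533286
t 16.35 p [ 594.25 -204.85   78.59] x [ 0.323 -0.946  0.   ] z [ 0.004  0.001 -1.   ] F [2.2 5.  2.7] T [ 1.82 -0.72  0.02] w 15.4 59.8
```

Emit:
step_arm(
  motion=[
    {"dr":[0,0,0],"slide":[-0.3,-0.3,1],"jaw":10},
    {"dr":[0,0,0],"slide":[-0.5,-0.5,2],"jaw":10},
    {"dr":[0,0,0],"slide":[-0.5,-0.5,3],"jaw":10},
    {"dr":[0,0,0],"slide":[-0.5,-0.5,4],"jaw":10},
    {"dr":[0,0,0],"slide":[-0.5,-0.5,5],"jaw":10},
    {"dr":[0,0,0],"slide":[-0.5,-0.5,6],"jaw":10},
    {"dr":[0,0,0],"slide":[-0.5,-0.5,7],"jaw":10},
    {"dr":[0,0,0],"slide":[-0.5,-0.5,8],"jaw":10},
  ],
)

```text
clock: 17.35
position: [594.3, -204.8, 70.6]
ee_rot: [0.813, -0.582, 0.001, -0.001]
contact_force: [3.0, 5.1, 3.5]
gripper_width: 15.5
grasp_force: 59.7
```

```bash
python3 st.py
```

```text
t 17.35 p [ 594.26 -204.78   70.6 ] x [ 0.323 -0.946  0.   ] z [ 0.003  0.001 -1.   ] F [3.  5.1 3.5] T [ 1.59 -0.71  0.01] w 15.5 59.7
```

Emit:
step_arm(
  motion=[
    {"dr":[0,0,0],"slide":[-0.4,-0.4,1],"jaw":10},
    {"dr":[0,0,0],"slide":[-0.7,-0.7,2],"jaw":10},
    {"dr":[0,0,0],"slide":[-0.8,-0.8,3],"jaw":10},
    {"dr":[0,0,0],"slide":[-0.8,-0.8,4],"jaw":10},
    {"dr":[0,0,0],"slide":[-0.8,-0.8,5],"jaw":10},
    {"dr":[0,0,0],"slide":[-0.8,-0.8,6],"jaw":10},
    {"dr":[0,0,0],"slide":[-0.8,-0.8,7],"jaw":10},
    {"dr":[0,0,0],"slide":[-0.8,-0.8,7.5],"jaw":10},
  ],
)

```text
clock: 18.35
position: [594.1, -204.7, 63.0]
ee_rot: [0.813, -0.582, 0.001, -0.001]
contact_force: [4.2, 4.1, 3.2]
gripper_width: 15.3
grasp_force: 59.8
```

```bash
python3 st.py
```

```text
t 18.35 p [ 594.15 -204.72   63.05] x [ 0.323 -0.946  0.001] z [ 0.002 -0.    -1.   ] F [4.2 4.1 3.2] T [ 1.22 -1.04  0.02] w 15.3 59.8
```

Emit:
step_arm(
  motion=[
    {"dr":[0,0,0],"slide":[0,-0.5,0.4],"jaw":10},
    {"dr":[0,0,0],"slide":[0,-0.8,0.8],"jaw":10},
    {"dr":[0,0,0],"slide":[0,-1,1.1],"jaw":10},
    {"dr":[0,0,0],"slide":[0,-1,1.4],"jaw":10},
    {"dr":[0,0,0],"slide":[0,-1,1.7],"jaw":10},
    {"dr":[0,0,0],"slide":[0,-1,2.0],"jaw":10},
    {"dr":[0,0,0],"slide":[0,-1,2.3],"jaw":10},
    {"dr":[0,0,0],"slide":[0,-1,2.3],"jaw":10},
  ],
)

```text
clock: 19.35
position: [594.3, -204.6, 61.7]
ee_rot: [0.813, -0.582, 0.0, 0.0]
contact_force: [1.2, 3.1, 9.3]
gripper_width: 15.0
grasp_force: 60.7
```

```bash
python3 st.py
```

```text
t 19.35 p [ 594.27 -204.63   61.74] x [ 0.323 -0.946  0.001] z [ 0.    -0.001 -1.   ] F [1.2 3.1 9.3] T [ 0.97 -0.25 -0.  ] w 15.0 60.7
```

Emit:
step_arm(
  motion=[
    {"dr":[0,0,0],"slide":[0,0,0],"jaw":20},
    {"dr":[0,0,0],"slide":[0,0,0],"jaw":30},
    {"dr":[0,0,0],"slide":[0,0,0],"jaw":40},
    {"dr":[0,0,0],"slide":[0,0,0],"jaw":40},
    {"dr":[0,0,0],"slide":[0,0,-15],"jaw":40},
    {"dr":[0,0,0],"slide":[0,0,-45],"jaw":40},
    {"dr":[0,0,0],"slide":[0,0,-80],"jaw":40},
    {"dr":[0,0,0],"slide":[0,0,-120],"jaw":40},
  ],
)

```text
clock: 20.35
position: [594.0, -204.4, 182.4]
ee_rot: [0.813, -0.582, 0.0, 0.0]
contact_force: [-0.4, -0.5, 0.2]
gripper_width: 39.9
grasp_force: 0.0
```

```bash
python3 st.py
python3 - <<'E'
from h import *
for n in("top","side"):
    print(n,"hole/handle top exp",proj(n,[594,-205,50]).round(1),proj(n,[594,-205,100]).round(1))
    im=optics.get_image(n);x,y=(340,192) if n=="top" else (272,160)
    o=cv2.resize(im[y:y+75,x:x+100],(400,300),interpolation=cv2.INTER_CUBIC)
    A=o if n=="top" else np.hstack([A,o])
cv2.imwrite("pics/g3.png",A)
E
```

```text
t 20.35 p [ 594.   -204.36  182.37] x [ 0.323 -0.946  0.   ] z [ 0. -0. -1.] F [-0.4 -0.5  0.2] T [ 0.04 -0.01  0.04] w 39.9 0.0
top hole/handle top exp [394.2 212.6] [398.4 207.2]
side hole/handle top exp [308.1 204.5] [307.4 186.7]
```

View pics/g3.png

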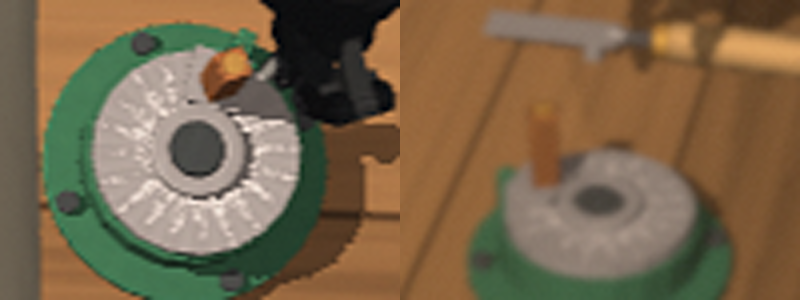

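The handle stands upright on the collar near the lug. Its top is at side pixel (308,186), where (307.4,186.7) was expected for fully home. The gripper is clear.

```bash
python3 -c "
from bench import arm
print(arm.job_done())"
```

```text
the job is handed in; nothing more can be done
None
```

The job is handed in at about 20 s on the robot clock: the pin dropped into the locking hole near the lug, is fully home with its handle on the collar, and is released; measured forces stayed around 10 N, and the hand-in call returned no verdict.

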